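Shut the draught shield and tare the carat balance

ROBOT

A 7-joint arm with a two-finger parallel gripper is mounted at the origin on a cart in front of the work surface, level with it; the furniture and walls round the work are solid. World frame = base frame: x ahead of the robot, y to its left, z up, the work surface at z = 0. Lengths are in m, angles in rad, forces in N, time in s.
With the tool pointing down it reaches from about 0.375 to 0.925 m from the base axis. Payload 3.1 kg.
Tool frame: the origin (TCP) lies between the finger pads; the fingertips stand 11 mm ahead of it and the grasp point (between the pads) lies 8 mm behind it; x points along the fingers, y is the direction in which the jaws open and shut, and the axes are right-handed (so a half turn about x gives the same grasp; the last joint's range is limited). The gripper opens to 85 mm and grips with 20 to 120 N. Pads are 22 mm wide; open, the fingers measure 114 mm over their backs; the gripper's body (76 mm by 85 mm) begins 54 mm behind the grasp point. The pads swing forward as they close: fully open they stand 13 mm farther back than shut.
Start: joints at [-1.263, 0.383, 0.044, 1.598, -0.018, 1.161, -0.05], TCP at [0.257, 0.597, 0.242] pointing down, gripper open.
Joint ranges: [-2.61, 2.61], [-0.41, 2.15], [-1.48, 1.57], [0, 2.5], [-1.57, 4.71], [0.05, 1.97], [-2.85, 2.85]. Speed limits (rad/s): [2.79, 2.79, 3.14, 3.14, 3.14, 3.14, 3.14].

INTERFACE

Orientations are given as a unit quaternion [w, x, y, z].
In Python, from bench import status, optics, close_job gives the robot as it stands. The module is installed in compiled form; this text tells all that it offers.
- The arm moves only by the tool servo_tool, never from a script. Its argument "steps" is text: rows parted by semicolons, each of 7 numbers parted by spaces: the shift along the tool's x, y, z in mm, then the turn, a rotation vector about the tool's x, y, z in rad, then the finger opening in mm, from 0 to 85.4. A call has exactly 5 rows; each row is the pose to reach, as a shift and turn from the pose commanded when the call began, along the tool's axes at that moment; what a row does not reach only later rows make up. A row lasts 1/10 s, in which the tool goes at most 50 mm and 8.59 degrees, less where a joint would pass 70% of its speed; a pose out of reach is approached as far as the arm can. A call with a gripper value outside its range is refused whole. The fingers move at their own pace and stop on an object; "grip_force" is the grip in N (left out, the last holds). Time passes only in rows, so rows that repeat a pose let the fingers close, or fill a call up. It gives the time, the measured TCP pose, the force and the opening at its end, in the units of the state.
- status.state(): the state, without advancing time (a new reading comes with each control period).
- optics.snapshot(name): name is "side" or "top" or "wrist"; returns (picture, depth): 400x640x3 uint8, red, green, blue; 400x640 float32, m along the optical axis (not along the pixel's ray), 0 where there is no reading.
- optics.camera_info(name): a dict with "K" (3x3 intrinsics, pixels), "R" (3x3) and "t" (3): a world point X has camera coordinates R X + t. Camera axes: x right, y down, z forward; pixel columns grow to the right and rows downward; lengths in m; the calibration is good to about 2 mm. A picture is of the moment at which its call begins: read the wrist's pose just before it. camera_info takes no time and is no camera call; for the wrist camera it gives the pose at the moment of the call.
- close_job(): hands the job in, once; it reports no verdict.
The state is a dict: "t": time; "joint_pos": joint angles; "qvel": joint speeds; "joint_efforts": joint torques, N m; "eef_pos": TCP position; "eef_rot": TCP orientation; "ft_force": force on the tool from outside, world axes, zero at the start; "torque": the same for the moment, N m; "grip_width": finger opening in m.
Only numpy, scipy, OpenCV 4.12 (cv2) and the standard library are available. Lean on these libraries where they do the work, as an engineer would, in place of code of your own. Each camera call takes 0.05 s, during which the arm holds its last target. There are 200 camera calls.

TASK

The empty steel dish stands on the pan of the carat balance and has to be tared. With the fingertips, gently push the black bar on the shield's glass top to slide the top fully shut, and after that press the long tare key lightly, right down, and let it come up again. Do not press the two round keys, do not touch the dish, do not shift the balance, and leave the tweezers, the loupe and the ring where they lie.

Things in the scene. Friction and masses are not known exactly. Their poses are not given: they have to be found in the camera images.
- balance: carat balance, loose on rubber feet, 2.2 kg, slips when pushed with about 10 N; white housing 175 mm (x) by 150 mm (y), 43 mm high. Origin: centre of the underside. x points from the keys (front) to the glass chamber (back), y to the balance's left seen from the keys. A display hood 56 mm high begins 20 mm behind the keys' centres; the glass chamber's front rail, 98 mm high, 54 mm behind them
- shield_top (a joint): the sliding clear glass top of the draught shield round the pan: metres it stands open, 0 = fully shut against its stop, at most 0.055; starts partly open. It opens to the balance's left (+y) and shuts to its right (-y), level, with 0.7 N of friction, stays where left and cannot be lifted off. 3 mm glass, upper face 101 mm above the bench
- grip_bar (a point): centre of the upper edge of the upright black bar fixed on the glass top: 50 mm long (balance's x), 8 mm thick (y), upper edge 113 mm above the bench and 13 mm above the glass; its flat foot, 14 mm wide, reaches 3 mm above the glass. The bar stands near the right edge of the glass; glass extends 80 mm to its left, so its left face is free to be pushed
- key_long_top (a point): centre of the upper face of the tare key: the long black key with round ends, 36 mm (along the balance's y) by 14 mm (along its x), alone at the right end of the panel; not pressed, its upper face is 53 mm above the bench and 9 mm above the panel
- key_long (a joint): metres that the tare key is pressed down, 0 = up, 0.005 = right down; a spring lifts it: it starts to move at about 1.7 N and is right down at about 4.4 N
- key_round_a_top (a point): centre of the upper face of the left-most round black key, 14 mm in diameter, as high as the tare key, 90 mm to the left of its centre; not to be pressed
- key_round_a (a joint): metres that the left-most round key is pressed down, 0 = up, 0.005 = right down; same spring as the tare key
- key_round_b_top (a point): centre of the upper face of the second round black key, 14 mm in diameter, as high as the tare key, 58 mm to the left of its centre; not to be pressed
- key_round_b (a joint): metres that the second round key is pressed down, 0 = up, 0.005 = right down; same spring as the tare key
- pan_centre (a point): centre of the upper face of the round steel pan (73 mm in diameter), 55 mm above the bench, in the middle of the weighing chamber: clear glass walls in an aluminium frame, 94 mm (x) by 104 mm (y)
- dish: small empty steel dish, 68 mm in diameter and 27 mm high, standing loose on the pan inside the shield, its rim 82 mm above the bench; origin at the centre of its underside
- tweezers: steel tweezers 126 mm long, 12 mm wide, 8 mm high, lying on the bench at the left of the balance; origin at the centre of the underside, long axis y
- loupe: black eye loupe, a cup 34 mm in diameter and 30 mm high, standing on the bench at the right of the balance; origin at the centre of its underside
- ring: bright cast finger ring, 26 by 22 by 6 mm, lying on the bench at the right of the balance; origin at the centre of its underside
- lamp_shade (a point): centre of the black shade of the work lamp, which has been pushed aside to the left on its jointed arm, behind the work; the shade is 210 mm across and reaches 90 mm below this point, its arms run from it to the back right. The arm must not run into it when it swings over from the side

How it is judged:
On the way, in this order (a step that is already met when the one before it is completed fails the run):
1. the glass top of the shield is fully shut (within 3 mm), all keys up (value of joint shield_top below 0.003 m and value of joint each of key_long, key_round_a, key_round_b below 0.001 m), for 0.2 s.
2. the tare key is pressed down (at least 3.5 of its 5 mm) with the shield shut (value of joint key_long above 0.0035 m and value of joint shield_top below 0.004 m), for 0.1 s.
At the end, for the whole second after the job is handed in: the glass top is shut to within 4 mm, all three keys are up again (within 1 mm), the dish stands upright and at rest on the pan within 12 mm of its centre, the balance stands level within 10 mm of where it was, and the tweezers, loupe and ring lie within 8 mm of where they were (value of joint shield_top below 0.004 m and value of joint each of key_long, key_round_a, key_round_b below 0.001 m and horizontal distance between dish and pan_centre below 0.012 m and z of dish in the frame of pan_centre below 0.003 m and angle between dish's own z axis and vertical below 0.05 rad and linear speed of dish below 0.01 m/s and distance of balance from where it was at the start of the episode below 0.01 m and angle between balance's own z axis and vertical below 0.03 rad and distance of each of tweezers, loupe, ring from where it was at the start of the episode below 0.008 m); the robot touches nothing.
It fails at once if the tare key is pressed (over 1.5 mm) while the shield stands open (over 4 mm) (value of joint key_long above 0.0015 m and value of joint shield_top above 0.004 m).
It fails at once if a round key is pressed (over 1.5 mm) (value of joint any of key_round_a, key_round_b above 0.0015 m).
It fails at once if the robot touches the dish, or the dish is shifted or lifted (contact force between any of the fingers, the arm and dish above 0.2 N or distance of dish from where it was at the start of the episode above 0.014 m).
It fails at once if the balance is shifted or lifted (over 10 mm), tipped, or pushed with over 25 N (distance of balance from where it was at the start of the episode above 0.01 m or angle between balance's own z axis and vertical above 0.05 rad or contact force between any of the fingers, the arm and balance above 25 N).
It fails at once if the tweezers, the loupe or the ring are moved or lifted (over 8 mm) (distance of any of tweezers, loupe, ring from where it was at the start of the episode above 0.008 m).
It also fails if it takes over 38 s, if anything falls off the work surface, if the arm or the gripper's body presses on something with over 40 N, if the wrist force passes 120 N, or if a joint passes its speed limit or range.

## Working session

There is one attempt and no reset: what is moved stays moved. The work goes in short steps, Python scripts to look and compute and a tool call to move; the robot and the scene stay as the last step left them, time stands still between calls to the robot, and variables do not carry over. Pictures are saved under pics/ and viewed, about 8 in all and at most 12, crops included, and the job is handed in when it is done.

Besides the shell and the picture viewer there is one more tool, called after "Emit:" by a JSON object that holds its "op" and its "data", one argument or row to a line. servo_tool: Moves the arm, as the interface text tells. Its arguments: {"type":"object","properties":{"steps":{"type":"string"},"grip_force":{"type":"number"}},"required":["steps"]}

```bash
mkdir -p pics; python3 - <<'E'
from bench import status, optics
import numpy as np, cv2
s=status.state();print(s['t'],s['eef_pos'],s['eef_rot'],s['ft_force'],s['grip_width'])
for n in['side','top']:
    p,d=optics.snapshot(n);i=optics.camera_info(n);np.savez(n+'.npz',p=p,d=d,**i)
    cv2.imwrite(f'pics/{n}.png',p[:,:,::-1]);print(n,i, -i['R'].T@i['t'])
E
```

```text
0.0 [0.25620742 0.59636864 0.24085968] [ 0.69245222  0.1415422   0.69275817 -0.14339403] [0.01099522 0.27743806 0.79358569] 0.08535580195363605
side {'K': array([[506.42753972,   0.        , 320.41816648],
       [  0.        , 506.42753972, 201.47894563],
       [  0.        ,   0.        ,   1.        ]]), 'R': array([[ 0.95951008, -0.28078302,  0.02238968],
       [-0.12335444, -0.49033163, -0.86276218],
       [ 0.25322734,  0.82506714, -0.50511397]]), 't': array([-0.66925703,  0.16680072,  1.07228367])} [ 0.39120293 -0.99083437  0.70051927]
top {'K': array([[511.86741816,   0.        , 319.34482429],
       [  0.        , 511.86741816, 192.87231145],
       [  0.        ,   0.        ,   1.        ]]), 'R': array([[ 0.02247086, -0.99959299,  0.01757614],
       [-0.99111151, -0.0245791 , -0.13074342],
       [ 0.13112221, -0.014482  , -0.99126043]]), 't': array([-0.23733885,  0.64258311,  1.27245661])} [ 0.4753574  -0.20302042  1.3495209 ]
```

View pics/top.png

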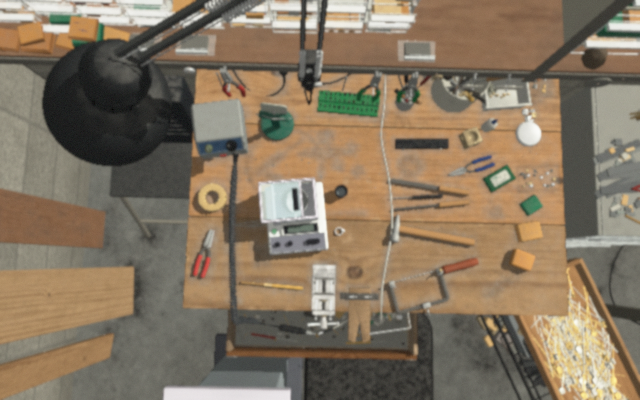

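View pics/side.png

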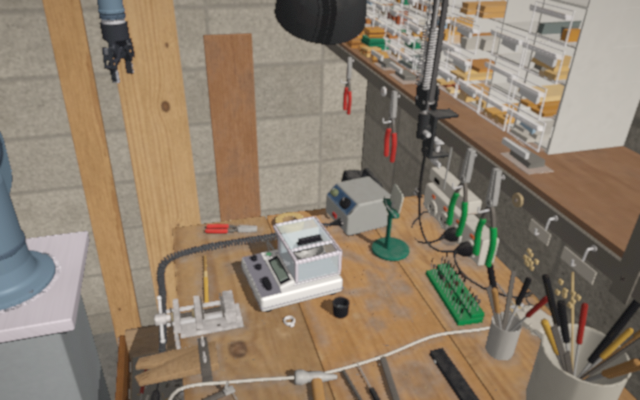

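The top view shows the balance at about (293,217), with its keys toward the robot at row 243 and the bar at (297,200). The loupe is at (341,192), the ring at (339,231) and the lamp shade at (105,100). In the side view the balance is at (292,262), and the arm is at the far left, top.

```bash
python3 - <<'E'
import cv2,numpy as np
a=cv2.imread('pics/top.png')[165:265,245:365];b=cv2.imread('pics/side.png')[205:315,230:350]
a=cv2.resize(a,(720,600),interpolation=cv2.INTER_CUBIC);b=cv2.resize(b,(640,587),interpolation=cv2.INTER_CUBIC)
cv2.imwrite('pics/topc.png',a);cv2.imwrite('pics/sidec.png',b)
E
```

```text
(no output)
```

View pics/topc.png

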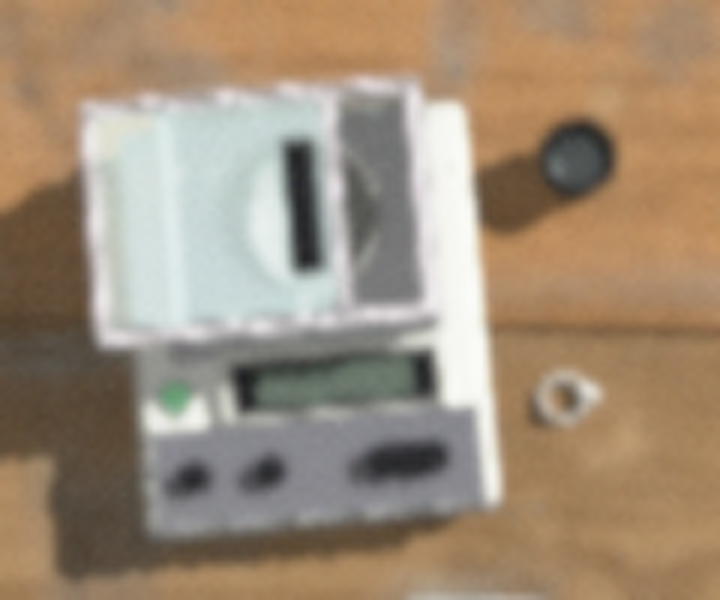

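View pics/sidec.png

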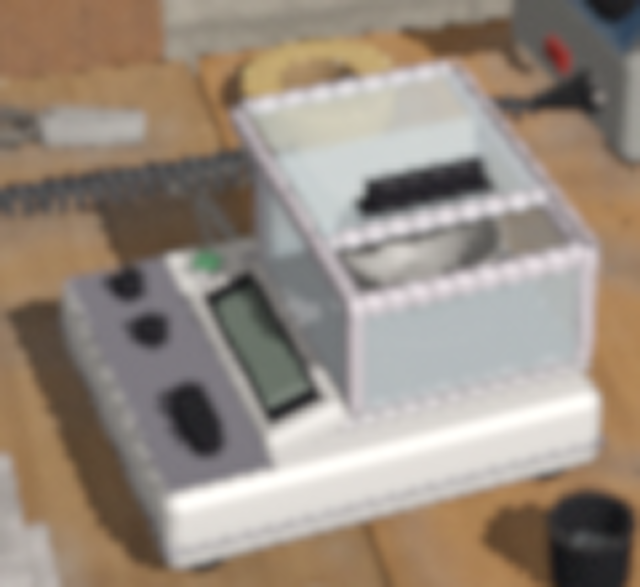

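```bash
cat > h.py <<'E'
import numpy as np,cv2
from scipy.spatial.transform import Rotation as Ro
def ray(i,uv):
    d=i['R'].T@np.linalg.solve(i['K'],[uv[0],uv[1],1.]);return -i['R'].T@i['t'],d/np.linalg.norm(d)
def plane(i,uv,z):
    o,d=ray(i,uv);return o+d*(z-o[2])/d[2]
def tri(i1,u1,i2,u2):
    o1,d1=ray(i1,u1);o2,d2=ray(i2,u2)
    A=np.c_[d1,-d2];s=np.linalg.lstsq(A,o2-o1,rcond=None)[0]
    a,b=o1+s[0]*d1,o2+s[1]*d2;return (a+b)/2,np.linalg.norm(a-b)
def blobs(p,roi,th=75,amin=8):
    x0,y0,x1,y1=roi;g=p[y0:y1,x0:x1].max(2);m=(g<th).astype(np.uint8)
    n,l,st,c=cv2.connectedComponentsWithStats(m)
    r=[]
    for k in range(1,n):
        if st[k,4]>=amin:
            ys,xs=np.where(l==k);r.append((c[k]+[x0,y0],st[k,4],cv2.minAreaRect(np.c_[xs+x0,ys+y0].astype(np.float32))))
    return r
def quatR(q): return Ro.from_quat(np.r_[q[1:],q[0]]).as_matrix()
E
python3 - <<'E'
from h import *
T=dict(np.load('top.npz'));S=dict(np.load('side.npz'))
for b in blobs(T['p'],(255,175,330,255)):print('T',b[0].round(1),b[1],[np.round(x,1) for x in b[2]])
for b in blobs(S['p'],(235,225,330,300)):print('S',b[0].round(1),b[1],[np.round(x,1) for x in b[2]])
for n,a,b in[('bar',(295.8,199.2),(309.7,238.2)),('tare',(312.2,241.8),(265.4,282.5)),('ra',(276.5,244.8),(253.5,257.5)),('rb',(289,243.6),(257.7,266.2))]:print(n,tri(T,a,S,b))
for n,a,z in[('bar',(295.8,199.2),.113),('tare',(312.2,241.8),.053),('ra',(276.5,244.8),.053),('rb',(289,243.6),.053)]:print(n,plane(T,a,z))
print('lamp',T['d'][90:130:10,105], plane(T,(105,100),.6))
E
```

```text
T [295.  198.9] 62 [array([295., 199.]), array([18.3,  3.2]), np.float64(85.2)]
T [314.9 227.1] 16 [array([315., 227.]), array([6., 2.]), np.float64(90.0)]
T [288.1 227.5] 35 [array([290.2, 228.3]), array([ 6.2, 12.3]), np.float64(82.9)]
T [311.9 241.2] 54 [array([312. , 241.2]), array([ 4.3, 12.3]), np.float64(82.9)]
T [289.  243.5] 12 [array([289. , 243.5]), array([2.1, 3.5]), np.float64(45.0)]
T [276.6 244.2] 12 [array([276.5, 244.5]), array([3., 3.]), np.float64(90.0)]
S [308.7 239.8] 115 [array([308.7, 239.7]), array([ 5.1, 22.8]), np.float64(77.5)]
S [253.4 257.8] 29 [array([253.5, 258. ]), array([4.9, 4.9]), np.float64(45.0)]
S [277.4 261.7] 54 [array([278.5, 262.1]), array([17.5,  7.9]), np.float64(31.0)]
S [257.6 266.5] 30 [array([257.5, 266.5]), array([5., 5.]), np.float64(90.0)]
S [265.9 283.1] 95 [array([266. , 283.5]), array([13.4,  7.6]), np.float64(63.4)]
S [284.1 280.4] 14 [array([284.2, 280.4]), array([1.3, 8.9]), np.float64(66.8)]
bar (array([ 0.62311469, -0.16426963,  0.11017787]), np.float64(0.0015988304701694525))
tare (array([ 0.52184994, -0.20671803,  0.04911844]), np.float64(0.00045978544149707007))
ra (array([ 0.51285997, -0.1167548 ,  0.04762077]), np.float64(0.0007384111758070177))
rb (array([ 0.51642777, -0.14818663,  0.04712544]), np.float64(0.0003461656370431373))
bar [ 0.62199067 -0.1642041   0.113     ]
tare [ 0.52193843 -0.20673792  0.053     ]
ra [ 0.51234001 -0.11706632  0.053     ]
rb [ 0.51607155 -0.14841217  0.053     ]
lamp [0.6802927  0.70003617 0.7547188  0.76983654] [0.70718567 0.11108674 0.6       ]
```

```bash
cat > go.py <<'E'
import sys
from h import *
from bench import status
def show():
    s=status.state();R=quatR(s['eef_rot']);print('t',round(s['t'],2),'p',np.round(s['eef_pos'],4),'x',R[:,0].round(3),'y',R[:,1].round(3),'f',np.round(s['ft_force'],2),'w',round(s['grip_width'],4),'j',np.round(s['joint_pos'],2));return s,R
if __name__=='__main__':
    s,R=show();x,y,z,yaw=map(float,sys.argv[1:5])
    a=np.radians(yaw);X=np.array([0,0,-1.]);Y=np.array([np.cos(a),np.sin(a),0])
    G=np.c_[X,Y,np.cross(X,Y)]
    print('shift mm',(R.T@(np.array([x,y,z])-s['eef_pos'])*1000).round(1),'rotvec',Ro.from_matrix(R.T@G).as_rotvec().round(3))
E
python3 go.py 0.50 -0.12 0.28 6.1
```

```text
t 0.1 p [0.2563 0.5964 0.241 ] x [-0.001 -0.002 -1.   ] y [ 0.395  0.919 -0.002] f [-0.62  0.1   0.52] w 0.085 j [-1.26  0.38  0.04  1.6  -0.02  1.16 -0.05]
shift mm [ -37.6 -562.2  506.7] rotvec [1.059e+00 1.000e-03 2.000e-03]
```

Emit:
{"op": "servo_tool", "data": {
  "steps": "-2 -35 32 0.06 0 0 0; -5 -70 64 0.13 0 0 0; -7 -105 96 0.20 0 0 0; -9 -140 128 0.26 0 0 0; -12 -176 158 0.33 0 0 0",
  "grip_force": 20
}}

```text
t: 0.6
eef_pos: [0.3327, 0.3707, 0.2537]
eef_rot: [0.659, 0.255, 0.659, -0.256]
ft_force: [1.0, 0.6, 0.9]
grip_width: 0.0122
```

```bash
python3 go.py 0.50 -0.12 0.28 6.1
```

```text
t 0.6 p [0.3327 0.3707 0.2537] x [-0.001 -0.001 -1.   ] y [ 0.674  0.739 -0.001] f [0.96 0.61 0.87] w 0.0122 j [-1.09  0.08  0.18  1.95 -0.02  1.11 -0.08]
shift mm [ -25.9 -250.   454.2] rotvec [0.725 0.001 0.001]
```

Emit:
{"op": "servo_tool", "data": {
  "steps": "-2 -23 41 0.07 0 0 0; -5 -46 82 0.13 0 0 0; -7 -69 123 0.20 0 0 0; -9 -92 165 0.26 0 0 0; -12 -115 206 0.33 0 0 0"
}}

```text
t: 1.1
eef_pos: [0.4077, 0.1474, 0.266]
eef_rot: [0.608, 0.36, 0.609, -0.36]
ft_force: [1.0, 0.7, -0.5]
grip_width: 0.0001
```

```bash
python3 go.py 0.50 -0.12 0.28 6.1
```

```text
t 1.1 p [0.4077 0.1474 0.266 ] x [-0.001  0.    -1.   ] y [ 0.876  0.481 -0.   ] f [ 1.    0.66 -0.54] w 0.0001 j [-0.86 -0.08  0.4   2.08  0.04  1.14  0.03]
shift mm [-14.1 -47.8 278.8] rotvec [ 0.396 -0.     0.001]
```

Emit:
{"op": "servo_tool", "data": {
  "steps": "-2 -8 46 0.07 0 0 0; -5 -16 93 0.13 0 0 0; -7 -24 140 0.20 0 0 0; -9 -32 186 0.26 0 0 0; -12 -40 233 0.33 0 0 0"
}}

```text
t: 1.6
eef_pos: [0.4853, -0.0753, 0.2781]
eef_rot: [0.541, 0.455, 0.541, -0.455]
ft_force: [0.8, 0.2, 0.4]
grip_width: 0.0002
```

```bash
python3 go.py 0.50 -0.12 0.28 6.1; python3 - <<'E'
from bench import optics
import numpy as np,cv2
i=optics.camera_info('wrist');p,d=optics.snapshot('wrist')
np.savez('w1.npz',p=p,d=d,**i);cv2.imwrite('pics/w1.png',p[:,:,::-1]);print(-i['R'].T@i['t'],i['R'].round(2))
E
```

```text
t 1.6 p [ 0.4853 -0.0753  0.2781] x [-0.     0.001 -1.   ] y [ 0.985  0.172 -0.   ] f [0.84 0.2  0.41] w 0.0002 j [-0.61  0.03  0.7   1.96 -0.02  1.16  0.27]
shift mm [-1.9  6.8 46.6] rotvec [ 0.066 -0.001  0.   ]
[ 0.47223222 -0.00345242  0.4095036 ] [[ 0.99  0.17  0.  ]
 [ 0.16 -0.94  0.29]
 [ 0.05 -0.28 -0.96]]
```

View pics/w1.png

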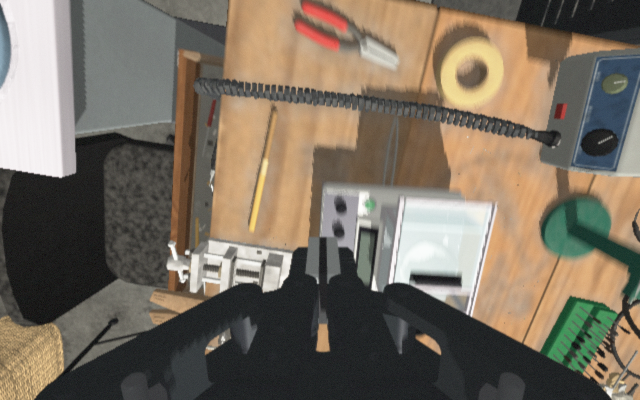

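The wrist view shows the round keys at (340,205) and (337,230), the bar at (437,282) and the tweezers at about (393,150). The tare key is hidden behind the fingers. I'll measure the bar and the round keys here as a second view.

```bash
python3 - <<'E'
from h import *
T=dict(np.load('top.npz'));W=dict(np.load('w1.npz'))
for b in blobs(W['p'],(325,190,352,245))+blobs(W['p'],(400,265,480,300)):print('W',b[0].round(1),b[1],[np.round(x,1) for x in b[2]])
for z in(.05,.053):print('keys',[plane(W,u,z).round(4) for u in[(340,205),(337,230)]])
cv2.imwrite('pics/w1c.png',cv2.resize(W['p'][180:310,310:500,::-1],(760,520),interpolation=cv2.INTER_CUBIC))
E
```

```text
W [340.4 206.3] 90 [array([340.5, 206. ]), array([10.,  9.]), np.float64(90.0)]
W [338.4 231. ] 88 [array([338.5, 231. ]), array([10.,  9.]), np.float64(90.0)]
W [325.1 241.1] 8 [array([325.5, 241. ]), array([6., 1.]), np.float64(90.0)]
W [436.2 279.4] 377 [array([435.5, 279.6]), array([49.5,  8. ]), np.float64(3.5)]
W [412.6 293.4] 362 [array([418. , 291.5]), array([36., 15.]), np.float64(0.0)]
keys [array([ 0.5137, -0.1174,  0.05  ]), array([ 0.5161, -0.1495,  0.05  ])]
keys [array([ 0.5134, -0.1165,  0.053 ]), array([ 0.5157, -0.1482,  0.053 ])]
```

View pics/w1c.png

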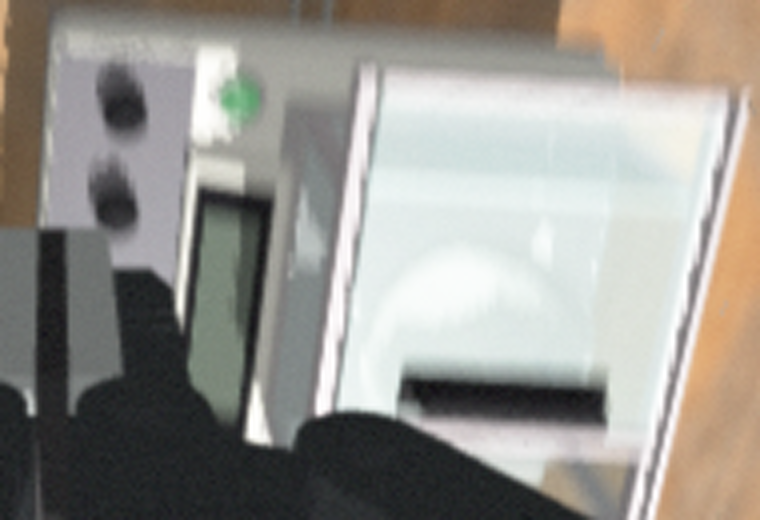

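```bash
python3 - <<'E'
from h import *
T=dict(np.load('top.npz'));W=dict(np.load('w1.npz'));S=dict(np.load('side.npz'))
print(W['K'][0,0],plane(W,(435.5,281.5),.113),tri(T,(295.5,199.1),W,(435.5,281.5)))
print('ra',tri(T,(276.5,244.6),W,(340.4,206.3)),'rb',tri(T,(289,243.6),W,(338.4,231)))
for u in[(410.5,278.),(460.5,278)]:print(plane(W,u,.107))
E
python3 go.py 0.622 -0.112 0.20 6.1
```

```text
319.50392491991954 [ 0.62150515 -0.16360524  0.113     ] (array([ 0.62198354, -0.16364163,  0.11263084]), np.float64(0.0006629603959267971))
ra (array([ 0.51325737, -0.11713352,  0.05602199]), np.float64(0.0010330819358244582)) rb (array([ 0.51666101, -0.14837191,  0.05542974]), np.float64(0.001360671367934921))
[ 0.59697068 -0.16731681  0.107     ]
[ 0.64977586 -0.15813735  0.107     ]
t 1.65 p [ 0.4874 -0.0853  0.2796] x [ 0.005 -0.007 -1.   ] y [0.987 0.159 0.004] f [ 1.16 -5.67  2.35] w 0.0001 j [-0.6   0.03  0.71  1.95 -0.02  1.16  0.28]
shift mm [ 80.4 128.4  47.1] rotvec [ 0.053  0.007 -0.004]
```

```bash
python3 go.py 0.618 -0.124 0.15 6
```

```text
t 1.65 p [ 0.4874 -0.0853  0.2796] x [ 0.005 -0.007 -1.   ] y [0.987 0.159 0.004] f [ 1.16 -5.67  2.35] w 0.0001 j [-0.6   0.03  0.71  1.95 -0.02  1.16  0.28]
shift mm [130.4 122.4  58. ] rotvec [ 0.054  0.007 -0.004]
```

Emit:
{"op": "servo_tool", "data": {
  "steps": "10 40 19 0.02 0 0 0; 30 80 38 0.04 0 0 0; 70 120 57 0.05 0 0 0; 105 122 57 0.05 0 0 0; 125 122 57 0.05 0 0 0"
}}

```text
t: 2.15
eef_pos: [0.6146, -0.1078, 0.1483]
eef_rot: [0.529, 0.466, 0.532, -0.469]
ft_force: [-1.0, 0.1, -0.6]
grip_width: 0.0003
```

```bash
python3 go.py 0.618 -0.124 0.118 6
```

```text
t 2.15 p [ 0.6146 -0.1078  0.1483] x [-0.006 -0.001 -1.   ] y [ 0.992  0.125 -0.007] f [-0.97  0.14 -0.64] w 0.0003 j [-0.41  0.51  0.67  1.76 -0.37  1.    0.52]
shift mm [30.3  1.6 16.5] rotvec [0.021 0.    0.007]
```

Emit:
{"op": "servo_tool", "data": {
  "steps": "0 0 0 0 0 0 0; 0 0 0 0.02 0 0.007 0; 8 0 5 0.02 0 0.007 0; 16 0 10 0.02 0 0.007 0; 16 0 10 0.02 0 0.007 0"
}}

```text
t: 2.65
eef_pos: [0.6162, -0.1197, 0.1372]
eef_rot: [0.527, 0.475, 0.524, -0.472]
ft_force: [0.3, -0.0, -0.4]
grip_width: 0.0
```

```bash
python3 go.py 0.618 -0.124 0.118 6
```

```text
t 2.65 p [ 0.6162 -0.1197  0.1372] x [ 0.007  0.    -1.   ] y [0.995 0.103 0.007] f [ 0.33 -0.02 -0.41] w 0.0 j [-0.39  0.52  0.67  1.77 -0.39  0.97  0.54]
shift mm [19.2  1.2  4.4] rotvec [-0.001  0.    -0.007]
```

Emit:
{"op": "servo_tool", "data": {
  "steps": "5 1 4 0 0 -0.007 0; 10 1 4 0 0 -0.007 0; 15 1 4 0 0 -0.007 0; 19 1 4 0 0 -0.007 0; 19 1 4 0 0 -0.007 0"
}}

```text
t: 3.15
eef_pos: [0.6177, -0.1219, 0.1172]
eef_rot: [0.525, 0.473, 0.526, -0.473]
ft_force: [-0.6, 0.3, 0.4]
grip_width: 0.0004
```

```bash
python3 go.py 0.618 -0.124 0.118 6; python3 - <<'E'
from bench import optics
import numpy as np,cv2
o=[]
for n,(u,v) in dict(side=(300,230),wrist=(340,240)).items():
    p,d=optics.snapshot(n);c=p[v-55:v+55,u-70:u+70,::-1];o.append(cv2.resize(c,(560,440)) if n=='side' else cv2.resize(p[150:310,230:430,::-1],(550,440)))
cv2.imwrite('pics/c2.png',cv2.resize(np.hstack(o),(800,317)))
E
```

```text
t 3.15 p [ 0.6177 -0.1219  0.1172] x [-0.002  0.    -1.   ] y [ 0.994  0.105 -0.002] f [-0.65  0.33  0.39] w 0.0004 j [-0.37  0.56  0.65  1.77 -0.41  0.95  0.55]
shift mm [-0.8  0.   2.2] rotvec [ 0.001 -0.001  0.002]
```

View pics/c2.png

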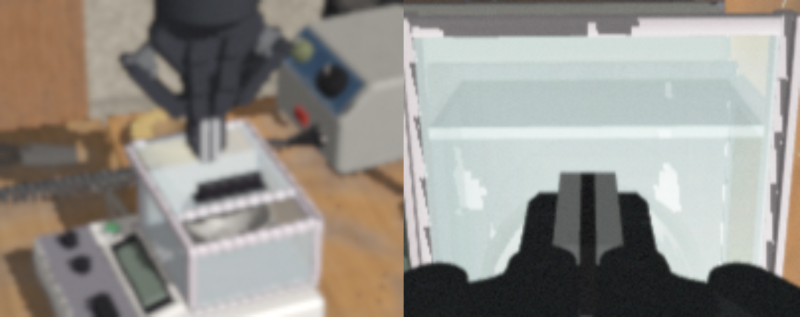

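The side crop shows the closed fingertips at about (207,155), just left of the bar and above the glass, with no contact. Now I'll push slowly along tool z.

Emit:
{"op": "servo_tool", "data": {
  "steps": "0 0 7 0 0 0 0; 0 0 14 0 0 0 0; 0 0 20 0 0 0 0; 0 0 25 0 0 0 0; 0 0 30 0 0 0 0"
}}

```text
t: 3.75
eef_pos: [0.6215, -0.1526, 0.1184]
eef_rot: [0.525, 0.473, 0.526, -0.473]
ft_force: [0.0, -0.0, -0.1]
grip_width: 0.0001
```

Emit:
{"op": "servo_tool", "data": {
  "steps": "0 0 3 0 0 0 0; 0 0 6 0 0 0 0; 0 0 9 0 0 0 0; 0 0 12 0 0 0 0; 0 0 14 0 0 0 0"
}}

```text
t: 4.25
eef_pos: [0.6231, -0.1662, 0.1182]
eef_rot: [0.526, 0.473, 0.526, -0.473]
ft_force: [-0.0, 1.4, -0.2]
grip_width: 0.0002
```

```bash
python3 go.py 0.622 -0.164 0.118 6; python3 - <<'E'
from bench import optics
import numpy as np,cv2
o=[]
for n,(x,y,w,h) in dict(side=(240,190,120,96),top=(240,160,120,96)).items():
    p,d=optics.snapshot(n);o.append(cv2.resize(p[y:y+h,x:x+w,::-1],(400,320),interpolation=cv2.INTER_CUBIC))
cv2.imwrite('pics/c3.png',np.hstack(o))
E
```

```text
t 4.25 p [ 0.6231 -0.1662  0.1182] x [ 0.  0. -1.] y [0.994 0.105 0.   ] f [-0.01  1.39 -0.16] w 0.0002 j [-0.3   0.58  0.65  1.73 -0.42  0.97  0.62]
shift mm [ 0.2 -0.9 -2.3] rotvec [ 0.  0. -0.]
```

View pics/c3.png

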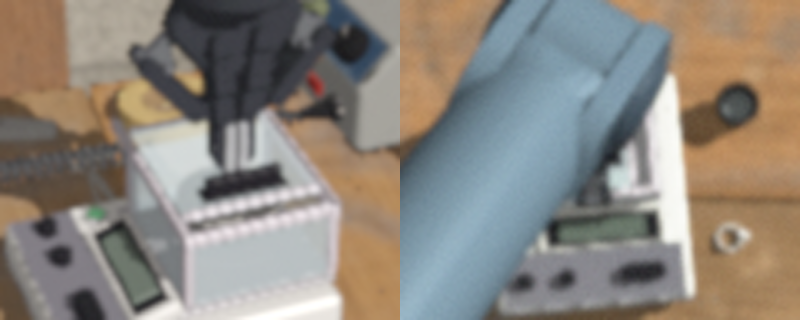

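The side view (left) shows the fingers against the bar at (240,185). The remaining gap is a narrow slot at about (255,210). I'll keep going in small steps.

Emit:
{"op": "servo_tool", "data": {
  "steps": "0 0 2 0 0 0 0; 0 0 4 0 0 0 0; 0 0 6 0 0 0 0; 0 0 7 0 0 0 0; 0 0 8 0 0 0 0"
}}

```text
t: 4.85
eef_pos: [0.6238, -0.174, 0.1182]
eef_rot: [0.525, 0.473, 0.526, -0.473]
ft_force: [-0.1, 0.1, -0.7]
grip_width: 0.0002
```

Emit:
{"op": "servo_tool", "data": {
  "steps": "0 0 1 0 0 0 0; 0 0 2 0 0 0 0; 0 0 3 0 0 0 0; 0 0 4 0 0 0 0; 0 0 4 0 0 0 0"
}}

```text
t: 5.35
eef_pos: [0.6242, -0.1783, 0.1183]
eef_rot: [0.526, 0.473, 0.525, -0.473]
ft_force: [0.2, 0.1, 1.0]
grip_width: 0.0002
```

```bash
python3 go.py 0.622 -0.164 0.118 6; python3 - <<'E'
from bench import optics
import numpy as np,cv2
p,d=optics.snapshot('side');cv2.imwrite('pics/c4.png',cv2.resize(p[190:300,240:360,::-1],(600,550),interpolation=cv2.INTER_CUBIC))
E
```

```text
t 5.35 p [ 0.6242 -0.1783  0.1183] x [ 0. -0. -1.] y [ 0.995  0.105 -0.   ] f [0.17 0.08 1.04] w 0.0002 j [-0.27  0.59  0.65  1.72 -0.42  0.97  0.64]
shift mm [  0.3  -0.7 -14.4] rotvec [0. 0. 0.]
```

View pics/c4.png

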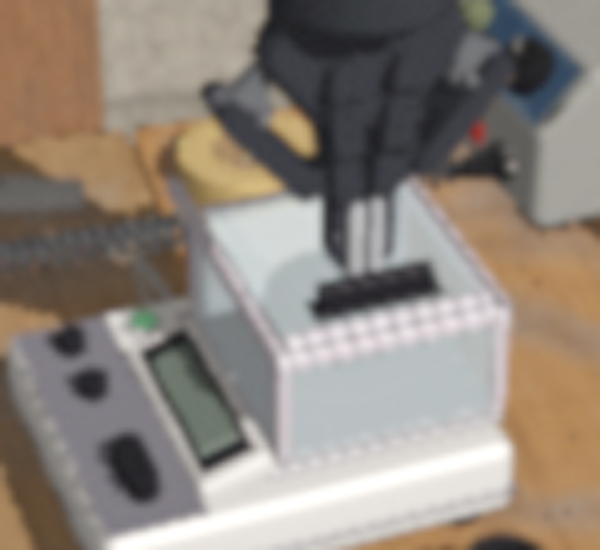

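The picture shows the slot almost gone, with the top's right frame nearly at the rail (400,330). I'll push on by 1 mm per row until I feel the stop.

Emit:
{"op": "servo_tool", "data": {
  "steps": "0 0 1 0 0 0 0; 0 0 2 0 0 0 0; 0 0 3 0 0 0 0; 0 0 4 0 0 0 0; 0 0 4 0 0 0 0"
}}

```text
t: 5.9
eef_pos: [0.6245, -0.1804, 0.1182]
eef_rot: [0.525, 0.473, 0.527, -0.472]
ft_force: [-1.2, 4.4, 2.6]
grip_width: 0.0002
```

Emit:
{"op": "servo_tool", "data": {
  "steps": "0 0 1 0 0 0 0; 0 0 1 0 0 0 0; 0 0 1 0 0 0 0; 0 0 0 0 0 0 0; 0 0 -2 0 0 0 0"
}}

```text
t: 6.4
eef_pos: [0.6245, -0.1802, 0.1183]
eef_rot: [0.526, 0.473, 0.525, -0.473]
ft_force: [-0.1, 0.3, -0.1]
grip_width: 0.0002
```

Emit:
{"op": "servo_tool", "data": {
  "steps": "0 0 -5 0 0 0 0; 0 0 -12 0 0 0 0; -20 0 -15 0 0 0 0; -50 0 -15 0 0 0 0; -70 0 -15 0 0 0 0"
}}

```text
t: 6.9
eef_pos: [0.6236, -0.1657, 0.19]
eef_rot: [0.526, 0.473, 0.525, -0.473]
ft_force: [0.1, 0.7, 0.7]
grip_width: -0.0001
```

```bash
python3 go.py 0.519 -0.207 0.18 6; python3 - <<'E'
from h import *
from bench import optics
S=dict(np.load('side.npz'))
p,d=optics.snapshot('side');cv2.imwrite('pics/c5.png',cv2.resize(p[190:300,240:360,::-1],(600,550),interpolation=cv2.INTER_CUBIC))
for b in blobs(p,(235,245,330,300)):print('S',b[0].round(1),b[1],[np.round(x,1) for x in b[2]])
E
```

```text
t 6.9 p [ 0.6236 -0.1657  0.19  ] x [ 0.002 -0.002 -1.   ] y [0.995 0.105 0.002] f [0.13 0.69 0.67] w -0.0001 j [-0.33  0.5   0.7   1.69 -0.36  1.08  0.58]
shift mm [   9.8 -108.3   30.1] rotvec [ 0.     0.002 -0.002]
S [314.4 248.5] 120 [array([314.3, 248.3]), array([ 5.3, 23.8]), np.float64(77.5)]
S [253.3 257.8] 26 [array([253.5, 258. ]), array([4.9, 4.9]), np.float64(45.0)]
S [277.5 261.5] 48 [array([278.6, 261.7]), array([16.6,  7.3]), np.float64(29.7)]
S [257.7 266.4] 29 [array([257.5, 266.5]), array([5., 5.]), np.float64(90.0)]
S [265.8 282.9] 91 [array([265.9, 283.3]), array([13. ,  7.6]), np.float64(63.4)]
S [284.3 280.3] 13 [array([284.2, 280.4]), array([0.9, 8.9]), np.float64(63.4)]
```

View pics/c5.png

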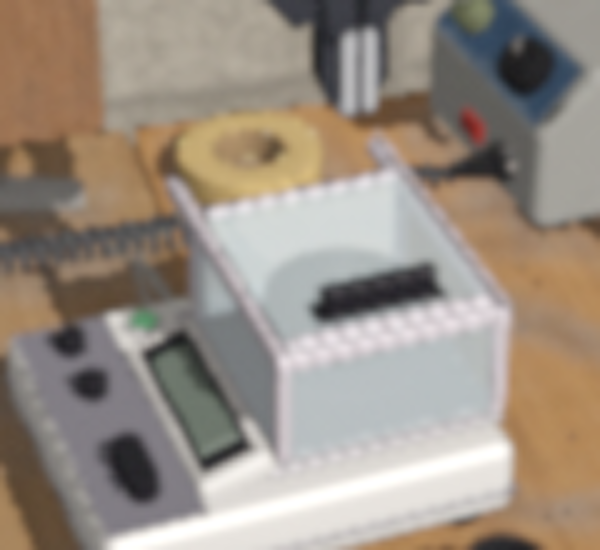

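The picture shows the top shut, with the glass frame against the rail and the bar now at side pixel (314,248). The key pixels haven't changed, so the balance didn't move. Next is the tare key.

Emit:
{"op": "servo_tool", "data": {
  "steps": "0 -30 6 0 0 0 0; 0 -70 18 0 0 0 0; 0 -108 30 0 0 0 0; 20 -108 30 0 0 0 0; 60 -108 30 0 0 0 0"
}}

```text
t: 7.45
eef_pos: [0.5205, -0.2091, 0.131]
eef_rot: [0.528, 0.476, 0.522, -0.472]
ft_force: [0.7, 0.2, -0.8]
grip_width: -0.0
```

```bash
python3 go.py 0.519 -0.207 0.08 6; python3 - <<'E'
from bench import optics
import numpy as np,cv2
p,d=optics.snapshot('side');cv2.imwrite('pics/c6.png',cv2.resize(p[200:310,220:340,::-1],(600,550),interpolation=cv2.INTER_CUBIC))
E
```

```text
t 7.45 p [ 0.5205 -0.2091  0.131 ] x [ 0.01  -0.002 -1.   ] y [0.995 0.101 0.009] f [ 0.73  0.25 -0.82] w -0.0 j [-0.29  0.42  0.72  1.94 -0.35  0.9   0.71]
shift mm [51.  -1.8 -2.4] rotvec [-0.003  0.003 -0.009]
```

View pics/c6.png

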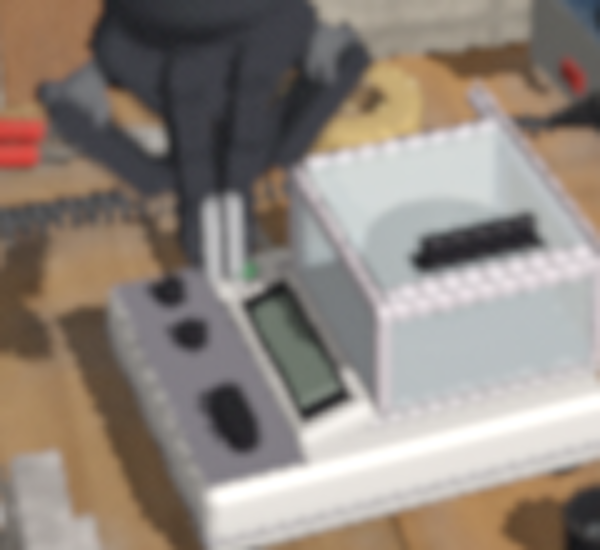

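The fingertips are at crop (222,280), 0.12 m up and above the tare key at crop (232,415). I'll go down to a hover.

Emit:
{"op": "servo_tool", "data": {
  "steps": "15 -2 -2 0 0 -0.005 0; 30 -2 -2 0 0 -0.005 0; 45 -2 -2 0 0 -0.005 0; 50 -2 -2 0 0 -0.005 0; 50 -2 -2 0 0 -0.005 0"
}}

```text
t: 8.0
eef_pos: [0.5161, -0.2044, 0.0775]
eef_rot: [0.524, 0.471, 0.527, -0.475]
ft_force: [-0.4, -0.6, 0.5]
grip_width: 0.0002
```

```bash
python3 go.py 0.519 -0.207 0.066 6; python3 - <<'E'
from h import *
from bench import optics,status
S=dict(np.load('side.npz'));e=status.state()['eef_pos'];c=S['R']@(e-[0,0,.011])+S['t'];print('tip px',(S['K']@c/c[2])[:2])
p,d=optics.snapshot('side');cv2.imwrite('pics/c7.png',cv2.resize(p[230:310,230:330,::-1],(700,560),interpolation=cv2.INTER_CUBIC))
E
```

```text
t 8.0 p [ 0.5161 -0.2044  0.0775] x [-0.006 -0.001 -1.   ] y [ 0.994  0.105 -0.006] f [-0.35 -0.6   0.5 ] w 0.0002 j [-0.25  0.5   0.67  1.97 -0.41  0.82  0.75]
shift mm [11.5  2.7  2.9] rotvec [ 0.    -0.     0.006]
tip px [262.13566927 275.34547851]
```

View pics/c7.png

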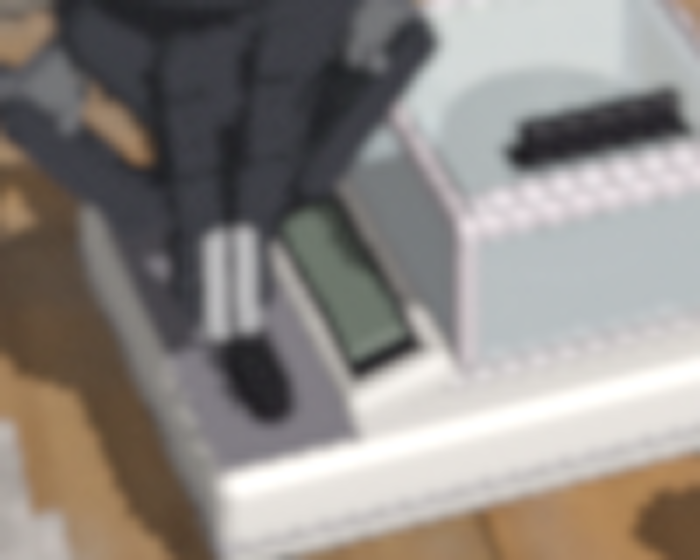

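The tip is at crop (232,337), or pixel (263,278), close to the predicted (262,275), and just above the tare key. I'll shift 3 mm and press.

Emit:
{"op": "servo_tool", "data": {
  "steps": "0 3 3 0 0 0.006 0; 4 3 3 0 0 0.006 0; 8 3 3 0 0 0.006 0; 11 3 3 0 0 0.006 0; 11 3 3 0 0 0.006 0"
}}

```text
t: 8.55
eef_pos: [0.5192, -0.2068, 0.0667]
eef_rot: [0.525, 0.473, 0.526, -0.473]
ft_force: [0.9, 0.3, 0.5]
grip_width: -0.0
```

Emit:
{"op": "servo_tool", "data": {
  "steps": "1 0 0 0 0 0 0; 2 0 0 0 0 0 0; 3 0 0 0 0 0 0; 4 0 0 0 0 0 0; 4 0 0 0 0 0 0"
}}

```text
t: 9.05
eef_pos: [0.5198, -0.2071, 0.0634]
eef_rot: [0.526, 0.473, 0.525, -0.473]
ft_force: [-0.1, -0.4, 1.7]
grip_width: -0.0002
```

Emit:
{"op": "servo_tool", "data": {
  "steps": "1 0 0 0 0 0 0; 2 0 0 0 0 0 0; 3 0 0 0 0 0 0; 4 0 0 0 0 0 0; 4 0 0 0 0 0 0"
}}

```text
t: 9.55
eef_pos: [0.5198, -0.2071, 0.0593]
eef_rot: [0.526, 0.473, 0.525, -0.473]
ft_force: [-1.0, 0.9, 4.8]
grip_width: -0.0001
```

Emit:
{"op": "servo_tool", "data": {
  "steps": "1 0 0 0 0 0 0; 1.5 0 0 0 0 0 0; 2 0 0 0 0 0 0; 2 0 0 0 0 0 0; 2 0 0 0 0 0 0"
}}

```text
t: 10.05
eef_pos: [0.5199, -0.2071, 0.059]
eef_rot: [0.525, 0.474, 0.526, -0.472]
ft_force: [-3.9, 3.1, 15.6]
grip_width: 0.0001
```

The key bottomed at z = 0.059, as expected, with 15 N. Now I'll lift off.

Emit:
{"op": "servo_tool", "data": {
  "steps": "-4 0 0 0 0 0 0; -10 0 0 0 0 0 0; -25 0 0 0 0 0 0; -50 0 0 0 0 0 0; -80 0 0 0 0 0 0"
}}

```text
t: 10.55
eef_pos: [0.5185, -0.2069, 0.1374]
eef_rot: [0.525, 0.473, 0.526, -0.473]
ft_force: [0.5, -0.3, 0.1]
grip_width: 0.0002
```

Emit:
{"op": "servo_tool", "data": {
  "steps": "-30 -10 0 0 0 0 0; -60 -40 0 0 0 0 0; -60 -60 0 0 0 0 0; -60 -60 0 0 0 0 0; -60 -60 0 0 0 0 0"
}}

```text
t: 11.05
eef_pos: [0.46, -0.2131, 0.1974]
eef_rot: [0.526, 0.474, 0.525, -0.472]
ft_force: [-0.1, 0.1, -0.2]
grip_width: -0.0
```

```bash
python3 go.py 0.519 -0.207 0.066 6; python3 - <<'E'
from h import *
from bench import optics
p,d=optics.snapshot('side');cv2.imwrite('pics/c8.png',cv2.resize(p[210:320,230:360,::-1],(650,550),interpolation=cv2.INTER_CUBIC))
for b in blobs(p,(235,235,330,300)):print('S',b[0].round(1),b[1],[np.round(x,1) for x in b[2]])
E
```

```text
t 11.05 p [ 0.46   -0.2131  0.1974] x [ 0.002  0.001 -1.   ] y [0.995 0.104 0.002] f [-0.06  0.07 -0.2 ] w -0.0 j [-0.38  0.2   0.82  2.01 -0.18  1.    0.63]
shift mm [131.6  59.    0.2] rotvec [-0.    -0.001 -0.002]
S [314.6 248.4] 125 [array([314.3, 248.3]), array([ 5.3, 23.8]), np.float64(77.0)]
S [253.2 257.9] 24 [array([253. , 257.5]), array([5., 4.]), np.float64(90.0)]
S [277.3 261.4] 49 [array([278.3, 261.6]), array([17. ,  7.7]), np.float64(28.1)]
S [257.7 266.4] 29 [array([257.5, 266.5]), array([5., 5.]), np.float64(90.0)]
S [265.9 283.1] 93 [array([266.1, 283.4]), array([13.4,  7.6]), np.float64(68.2)]
S [284.3 280.3] 13 [array([284.2, 280.4]), array([0.9, 8.9]), np.float64(63.4)]
```

The blob positions match the earlier ones to within 0.3 px, so the key is back up, the top is still shut and the balance hasn't moved.

```bash
python3 -c "
from bench import close_job
print(close_job())"
```

```text
the job is handed in; nothing more can be done
None
```

I slid the glass top shut, pressed the tare key right down once, let it come up, moved the arm clear and handed the job in at about 11 s. `close_job` gives no verdict, so this rests on my own checks.

- **Shutting the top:** I pushed the bar's left face with the closed fingertips for about 31 mm. The fingers stopped against 4.4 N, and another 1 mm of command did not move them. The side picture then showed the top against its rail.
- **Pressing the key:** The fingers met it at about z 0.0635 (TCP) and it bottomed at z 0.059. That is about 4.5 mm of travel, and the force was 4.8 N just before the bottom. The last step briefly reached about 15.6 N vertically, more than the light press you asked for but under the 25 N limit.
- **Last check in the side camera:**
  - All three keys are back within 0.3 px of where they were at the start.
  - The bar has not moved since the top was shut.
  - The wrist force is about zero.
- **Measurements that disagreed:** The side and top views put the key tops 4–6 mm low, and the wrist and top views put the round ones 2–3 mm high. I used the stated 53 mm, and contact by feel agreed with it.
- **Not checked:** The limit of 12 viewed pictures was reached, so I did not view a final picture. I did not measure the dish, tweezers, loupe and ring at the end; I planned the moves to stay clear of them.

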